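# Refit the lever of a tortilla press and lock it with its pivot pin

### The job

The cast-iron tortilla press has been washed: its lever is off and its upper plate stands slightly ajar on a stiff hinge. Lay the lever along the top, eye between the two front ears and wooden grip over the plate, press the plate fully shut with it so that the eye lines up with the holes, and push the L-shaped pivot pin through ear, eye and ear from the side opposite the brass-knobbed spring keeper, fully home, so that its leg is flush against the ear and the keeper has dropped into the pin's groove. Leave the lever lying down on the shut press and let go of everything; do not shift the two coffee pods and two spice jars standing round about.

Things in the scene. Friction and masses are not known exactly. Their poses are not given: they have to be found in the camera images.
- press: Black cast-iron tortilla press, too heavy to move. Origin: centre of the 150 mm plates, on the worktop; z up, -x is the front with the two ears, y runs along the pin holes. A flat rib 28 mm wide on the upper plate (x = -70 to +75 mm, top 42 mm above the worktop when shut) carries the lever. The pin goes in along +y.
- upper_plate (a joint): Opening in rad of the press's upper plate about its stiff rear hinge (along y, at x = +88 mm, 34 mm above the worktop): 0 = shut, 0.03 to 0.055 at the start. Friction holds it where it is; 8 to 16 N down at its middle shuts it. While it is ajar the lever's eye lies 5 mm and more above the hole line.
- plate_front (a point): Front end of the upper plate's rib, on its top.
- pivot (a point): Midpoint between the ears on the hole line, 58 mm above the worktop, at x = -95 mm of the press, axes as the press's: the middle of the lever's eye belongs here. The 26 mm gap spans y = -13 to +13 mm, its floor 34 mm above the worktop. The ears are 33 mm long in x, 74.5 mm high, with 15 mm holes.
- near_hole (a point): Centre of the hole in the outer face of the near ear, where the pin enters, 29 mm from the pivot point along the press's -y (this ear fills y = -29 to -13 mm). Axes as the press's.
- far_hole (a point): Centre of the hole in the outer face of the far ear, where the tip comes out, 27 mm from the pivot point along +y (this ear fills y = +13 to +27 mm). Axes as the press's.
- keeper (a joint): Lift in m of the spring keeper in the far ear: an 8 mm round-nosed plunger reaching down into the hole, 20 mm from the pivot point along +y. 0 = fully down, at most 0.006. The pin's tapered tip lifts it against 3 to 5 N; when the pin is home it drops into the groove and reads under 0.001.
- keeper_knob (a point): Top of the keeper's brass knob, on the far ear, 97 mm above the worktop when the keeper is down.
- lever: Loose lever, black iron with wooden grip, 180 mm long, 0.2 to 0.4 kg, lying flat. Origin: centre of its flat underside, near the centre of mass; z up, +x to the grip, -x to the eye. Bar 20 mm wide (y), straight sides 18 mm high from x = -60 to +15 mm, a 10 mm wide bead on top to 23 mm; grip 26 mm wide. Laid rightly, underside 42 mm above the worktop, x axis as the press's.
- lever_eye (a point): Centre of the lever's eye: a round boss 32 mm across and 20 mm wide with a 16 mm hole along the lever's y; at x = -80 mm, 16 mm above the underside.
- lever_end (a point): End of the wooden grip, at x = +84 mm of the lever, 9 mm above the underside.
- pin: Loose L-shaped steel pivot pin, 12 mm thick, 0.06 to 0.11 kg, lying flat. Origin: on the shaft's axis, level with the leg's inner face (6 mm above the worktop); +x along the shaft to the tip. The leg, end dipped in red, fills x = -12 to 0 and reaches to y = +37 mm. A 7 mm thick groove at x = 45 to 53 mm. Home: leg's inner face on the near ear, leg hanging down.
- pin_tip (a point): Tip of the pin, on the shaft axis at x = 95 mm; the shaft tapers from 12 mm thick at x = 82 to 7 mm here. Fingers holding the shaft meet the near ear before the pin is home: let go and push on its bent end (x = -12 mm); the leg swings down when let go.
- spice_blue: Spice jar with a blue label, black cap, 41 mm diameter, 105 mm high; leave alone. Origin under its centre.
- spice_dark: Spice jar with a dark label, black cap, 41 mm diameter, 105 mm high; leave alone. Origin under its centre.
- pod_a: Coffee pod with an orange-brown lid, 51 mm diameter, 45 mm high; leave alone. Origin under its centre.
- pod_b: Coffee pod with a purple lid, 51 mm diameter, 45 mm high; leave alone. Origin under its centre.

How it is judged:
By the outcome, as a careful person would: the job done as asked, in the order asked, and still so for the second after the job is handed in, with the robot touching nothing.
It also fails if it takes over 72 s, if anything falls off the work surface, if the arm or the gripper's body presses on something with over 40 N, if the wrist force passes 120 N, or if a joint passes its speed limit or range.

### The arm

A 6-joint arm with a two-finger parallel gripper is mounted at the origin on a cart in front of the work surface, level with it; the furniture and walls round the work are solid. World frame = base frame: x ahead of the robot, y to its left, z up, the work surface at z = 0. Lengths are in mm, angles in rad, forces in N, time in s.
With the tool pointing down it reaches from about 300 to 775 mm from the base axis. Payload 14.6 kg.
Tool frame: the origin (TCP) lies between the finger pads; the fingertips stand manip.tip_reach ahead of it and the grasp point (between the pads) lies 5 mm behind it (manip.tip_reach is the distance from the TCP to the fingertips, in mm); z points along the fingers, y is the line along which they close (so a half turn about z gives the same grasp; the last joint's range is limited). The gripper opens to 94 mm and grips with 3 to 60 N. Pads are 16 mm wide; open, the fingers measure 119 mm over their backs; the gripper's body (75 mm by 177 mm) begins 78 mm behind the grasp point.
Start: joints at [-1.286, 0.3, 1.521, -0, 1.321, -0.067], TCP at [189.516, -516.307, 219.446] pointing down, gripper open.
Joint ranges: [-3.03, 3.03], [-0.79, 2.21], [0.23, 2.52], [-1.04, 4.18], [0, 3.07], [-2.55, 2.55]. Speed limits (rad/s): [2.22, 2.22, 2.57, 3.14, 3.14, 3.14].

### API

Orientations are given as [roll, pitch, yaw] about the fixed x, y, z axes, in that order (R = Rz(yaw) Ry(pitch) Rx(roll)).
In Python, from cell import manip gives the robot as it stands. The module is installed in compiled form; this text tells all that it offers.
- The arm moves only by the shell command python3 -m creep 'ROWS' [FORCE]. ROWS is JSON, a list of rows, each a list of 3 entries, a list of its own where there are three numbers: the opening, from -1 (shut) to 1 (fully open), then the shift along the tool's x, y, z in cm, then the turn about the tool's z in units of 5 degrees (1.0 is 5 degrees). In form: [[grip, [tx, ty, tz], roll], ...]. A call has 1 to 12 rows; each row is the pose to reach, as a shift and turn from the pose commanded when the call began, along the tool's axes at that moment; what a row does not reach only later rows make up. A row lasts 1/10 s, in which the tool goes at most 50 mm and 8.59 degrees, less where a joint would pass 70% of its speed; a pose out of reach is approached as far as the arm can. A call with a gripper value outside its range is refused whole. The fingers move at their own pace and stop on an object; FORCE is the grip in N (left out, the last holds). Time passes only in rows, so rows that repeat a pose let the fingers close. It gives the time, the measured TCP pose, the force, the opening and the grip force at its end, in the units of the state.
- manip.read_state(): the state, without advancing time (a new reading comes with each control period).
- manip.camera(name): name is "scene" or "top" or "wrist"; returns the picture (400x640x3 uint8, red, green, blue); there is no depth.
- manip.camera_params(name): a dict with "fovy" (degrees; the focal length in pixels is half the picture's height over the tangent of half this angle, whatever the lens; pixels are square), "cx", "cy" (the principal point, pixels), "origin" and "attitude" of the camera in the world. Camera axes: x right, y down, z forward; pixel columns grow to the right and rows downward; lengths in mm; the calibration is good to about 2 mm. A picture is of the moment at which its call begins: read the wrist's pose just before it. camera_params takes no time and is no camera call; for the wrist camera it gives the pose at the moment of the call.
- manip.sign_off(): hands the job in; it is judged then, once.
The state is a dict: "clock": time; "joints": joint angles; "qd": joint speeds; "effort": joint torques, N m; "eef_pos": TCP position; "eef_rot": TCP orientation; "wrist_force": force on the tool from outside, world axes, zero at the start; "moment": the same for the moment, N m; "finger_gap": finger opening in mm; "finger_force": force on a finger pad.
Only numpy, scipy, OpenCV 4.12 (cv2) and the standard library are available. Lean on these libraries where they do the work, as an engineer would, in place of code of your own. Each camera call takes 0.05 s, during which the arm holds its last target. There are 200 camera calls.

## Working session

There is one attempt and no reset: what is moved stays moved. The work goes in short steps, Python scripts to look and compute and a shell command to move; the robot and the scene stay as the last step left them, time stands still between calls to the robot, and variables do not carry over. Pictures are saved under pics/ and viewed, at most 10 in all, crops included, and the job is handed in when it is done.

```bash
mkdir -p pics; python3 - <<'E'
from cell import manip
import cv2,numpy as np
print(manip.tip_reach, manip.read_state())
for n in ("scene","top","wrist"):
    p=manip.camera_params(n); print(n,p)
    im=manip.camera(n)
    np.save(f"pics/{n}0.npy",im); cv2.imwrite(f"pics/{n}0.png",im[:,:,::-1])
E
```

```text
14.0 {'clock': 0.0, 'joints': array([-1.28563168e+00,  3.00442641e-01,  1.52159440e+00,  3.03096963e-06,
        1.32070634e+00, -6.66015189e-02]), 'qd': array([ 0.00041498, -0.00039059,  0.00102013,  0.00034004,  0.00173348,
       -0.00061647]), 'effort': array([-7.82476745e-04, -5.31814992e+01, -3.52735662e+01,  7.07678357e-02,
        2.43098818e-02, -8.69456562e-05]), 'eef_pos': array([ 189.43158452, -516.07795013,  218.89629976]), 'eef_rot': array([-3.14044467e+00, -7.95127941e-05,  3.51765368e-01]), 'wrist_force': array([-0.27371526,  1.38007807, -0.25188271]), 'moment': array([ 0.00471289, -0.01173918, -0.02652823]), 'finger_force': 0.0, 'finger_gap': 94.06600872495494}
scene {'fovy': 43.44648600925172, 'cx': 313.74882865924843, 'cy': 201.10982446429725, 'origin': array([   30.90134419, -1227.93370139,   584.98733778]), 'attitude': array([-1.9648087 ,  0.02570248, -0.44942407])}
top {'fovy': 45.96123463168865, 'cx': 318.9977352058318, 'cy': 199.25303854553982, 'origin': array([ 388.94014241, -213.16696461, 1182.15244354]), 'attitude': array([-3.02720423,  0.02142357, -1.58929378])}
wrist {'fovy': 64.48309224754608, 'cx': 324.65626845468296, 'cy': 197.5819669428943, 'origin': array([ 262.01514876, -488.90819799,  384.10197783]), 'attitude': array([ 2.86967743e+00,  1.55867239e-03, -1.21846895e+00])}
```

View pics/top0.png

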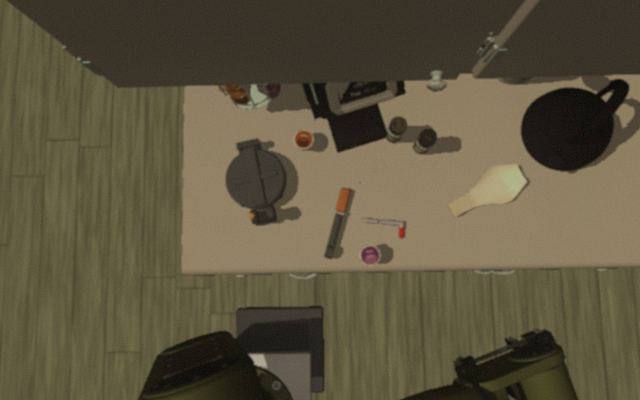

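View pics/scene0.png

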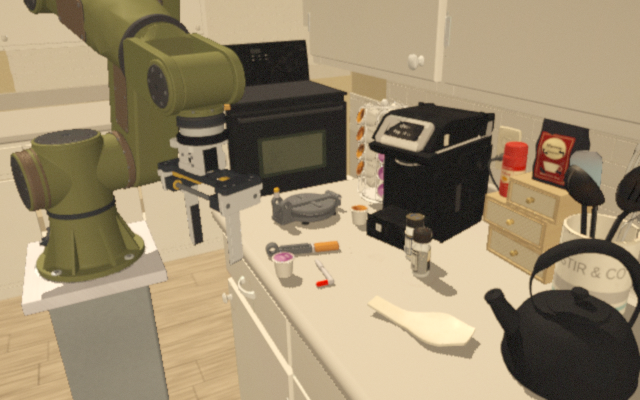

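The top view shows the press at (256,178) with its ears toward the robot at (263,215) and the keeper knob at (253,216), which is world +y. The lever runs from (331,252) to (346,190), grip up. The pin's tip is at (365,220), its corner at (403,225) and its red leg end at (402,235). I'll go over for a closer wrist view.

```bash
cat > h.py <<'E'
import numpy as np,cv2
from cell import manip
from scipy.spatial.transform import Rotation as R
def ray(p,u,v):
    f=200/np.tan(np.radians(p["fovy"]/2))
    d=R.from_euler("xyz",p["attitude"]).apply([(u-p["cx"])/f,(v-p["cy"])/f,1])
    return np.array(p["origin"]),d
def on(p,u,v,z):
    o,d=ray(p,u,v); return o+d*(z-o[2])/d[2]
def proj(p,X):
    f=200/np.tan(np.radians(p["fovy"]/2))
    c=R.from_euler("xyz",p["attitude"]).inv().apply(np.array(X)-p["origin"])
    return f*c[0]/c[2]+p["cx"],f*c[1]/c[2]+p["cy"]
def shot(n,name):
    p=manip.camera_params(n); im=manip.camera(n)
    np.save(f"pics/{name}.npy",im); np.save(f"pics/{name}_p.npy",p,allow_pickle=True); cv2.imwrite(f"pics/{name}.png",im[:,:,::-1]); return p,im
def load(name): return np.load(f"pics/{name}_p.npy",allow_pickle=True).item(),np.load(f"pics/{name}.npy")
def togo(pos,yaw=None):
    "shift (cm, tool axes) and roll (5 deg units) to reach pos with tool-x heading yaw"
    s=manip.read_state(); r=R.from_euler("xyz",s["eef_rot"])
    t=r.inv().apply(np.array(pos)-s["eef_pos"])/10
    x=r.as_matrix()[:,0]; h=np.arctan2(x[1],x[0])
    out=[t.round(2)]
    if yaw is not None:
        d=(yaw-h+np.pi/2)%np.pi-np.pi/2; out.append(round(-np.degrees(d)/5,2))
    return out
E
python3 - <<'E'
from h import *
p=manip.camera_params("top")
for n,u,v,z in [("press",256,178,40),("knob",253,216,97),("ears",265,215,74),("levereye",331,252,16),("leverend",346,190,9),("tip",365,220,6),("corner",403,225,6),("red",402,235,6),("podA",304,140,45),("podB",371,255,45),("jar1",397,125,105),("jar2",428,137,105)]:
    print(n,on(p,u,v,z).round(0))
c=manip.camera_params("wrist"); s=manip.read_state(); r=R.from_euler("xyz",s["eef_rot"])
print(r.inv().apply(c["origin"]-s["eef_pos"]), r.as_matrix(), R.from_euler("xyz",c["attitude"]).as_matrix())
print(togo([390,-160,330],0))
E
```

```text
press [576. -37.  40.]
knob [478. -39.  97.]
ears [482. -64.  74.]
levereye [ 392. -218.   16.]
leverend [ 546. -259.    9.]
tip [ 470. -304.    6.]
corner [ 456. -398.    6.]
red [ 431. -395.    6.]
podA [ 668. -157.   45.]
podB [ 383. -313.   45.]
jar1 [ 684. -378.  105.]
jar2 [ 653. -448.  105.]
[  77.50979675   -0.69440463 -165.15111888] [[ 9.38747817e-01  3.44604785e-01 -2.78468690e-04]
 [ 3.44604897e-01 -9.38747445e-01  8.36980862e-04]
 [ 2.70158390e-05 -8.81675631e-04 -9.99999611e-01]] [[ 0.34508292 -0.90395547 -0.25255156]
 [-0.93857117 -0.33275491 -0.09142394]
 [-0.0013946   0.26858645 -0.96325457]]
[array([ 31.1 , -26.53, -11.07]), np.float64(4.03)]
```

```bash
python3 -c "
from h import *
print(togo([420,-270,220],0),togo([510,-60,230],0))"
python3 -m creep '[[1,[30.1,-15.2,0],4],[1,[30.1,-15.2,0],4],[1,[30.1,-15.2,0],4],[1,[30.1,-15.2,0],4],[1,[30.1,-15.2,0],4],[1,[30.1,-15.2,0],4],[1,[30.1,-15.2,0],4],[1,[30.1,-15.2,0],4],[1,[30.1,-15.2,0],4],[1,[30.1,-15.2,0],4],[1,[30.1,-15.2,0],4]]'
python3 -c "
from h import *
shot('wrist','w1'); print(togo([510,-60,230],0))"
```

```text
[array([ 30.13, -15.16,  -0.08]), np.float64(4.03)] [array([ 45.81, -31.77,  -1.07]), np.float64(4.03)]
clock: 1.25
eef_pos: [419.0, -270.8, 219.4]
eef_rot: [3.142, 0.0, 0.001]
wrist_force: [1.1, 0.1, -0.1]
finger_gap: 94.0
finger_force: 0.0
[array([  9.12, -21.07,  -1.06]), np.float64(0.01)]
```

```bash
python3 -m creep '[[1,[9.1,-21.1,-1],0],[1,[9.1,-21.1,-1],0],[1,[9.1,-21.1,-1],0],[1,[9.1,-21.1,-1],0],[1,[9.1,-21.1,-1],0],[1,[9.1,-21.1,-1],0],[1,[9.1,-21.1,-1],0]]'
python3 -c "
from h import *
shot('wrist','w2')"
```

```text
clock: 2.0
eef_pos: [510.0, -59.1, 229.3]
eef_rot: [3.141, 0.0, 0.003]
wrist_force: [0.7, 0.3, 0.2]
finger_gap: 94.1
finger_force: 0.0
```

View pics/w1.png

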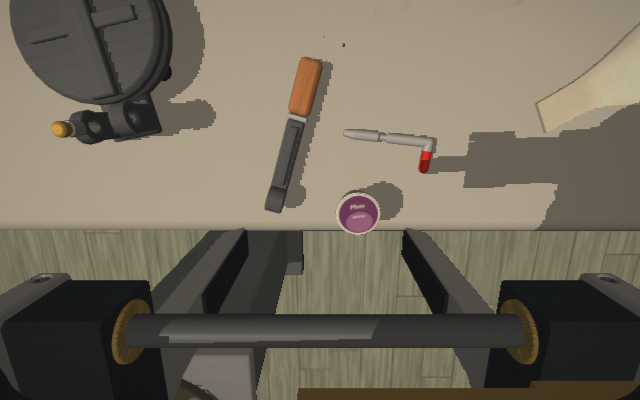

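View pics/w2.png

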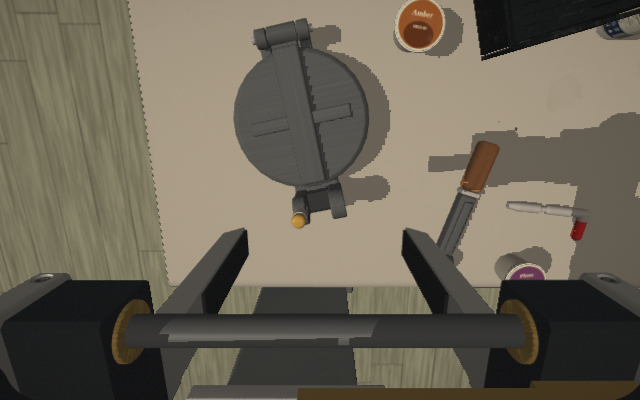

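w1 shows the lever from its grip end at (307,58) to its eye at (275,205), the pin's tip at (344,132), its corner at (432,140) and its red end at (424,172). w2 shows the plate centred near (301,116), the near ear at (337,200), the far ear at (302,205) and the knob at (298,222).

```bash
python3 - <<'E'
from h import *
p1,a=load('w1');p2,b=load('w2')
def big(c,k): return cv2.resize(c,None,fx=k,fy=k,interpolation=cv2.INTER_CUBIC)
can=np.zeros((600,800,3),np.uint8)
c=big(b[10:240,230:375],2.6); can[:c.shape[0],:c.shape[1]]=c
c=big(a[50:215,260:440],2.2); can[:c.shape[0],400:400+c.shape[1]]=c
c=big(a[85:150,45:170],3.2); can[380:380+c.shape[0],400:800]=c[:, :400]
can=cv2.convertScaleAbs(can,alpha=1.5)
cv2.imwrite('pics/crop.png',can[:,:,::-1])
def comp(m,box):
    x0,y0,x1,y1=box; q=np.zeros_like(m); q[y0:y1,x0:x1]=m[y0:y1,x0:x1]
    cs,_=cv2.findContours(q,cv2.RETR_EXTERNAL,cv2.CHAIN_APPROX_NONE); return max(cs,key=cv2.contourArea)
for im,p,bl,bp,bk in[(a,p1,(250,40,335,220),(338,120,445,180),(45,115,80,142)),]:
    h=cv2.cvtColor(im,cv2.COLOR_RGB2HSV)
    print('samples',h[100,300],h[160,290],h[134,380],h[170,424],h[20,230],h[195,298],h[129,61],h[60,60],h[110,190])
h2=cv2.cvtColor(b,cv2.COLOR_RGB2HSV); print(h2[100,270],h2[205,337],h2[120,380],h2[170,385],h2[222,298])
E
```

```text
samples [ 12 162 161] [20 16 47] [ 16  34 111] [  1 202 115] [ 18  51 164] [ 18  49 105] [ 18 166 191] [20 18 84] [ 21  48 102]
[20 18 86] [21 20 88] [ 19  47 104] [ 19  51 171] [ 18 164 183]
```

View pics/crop.png

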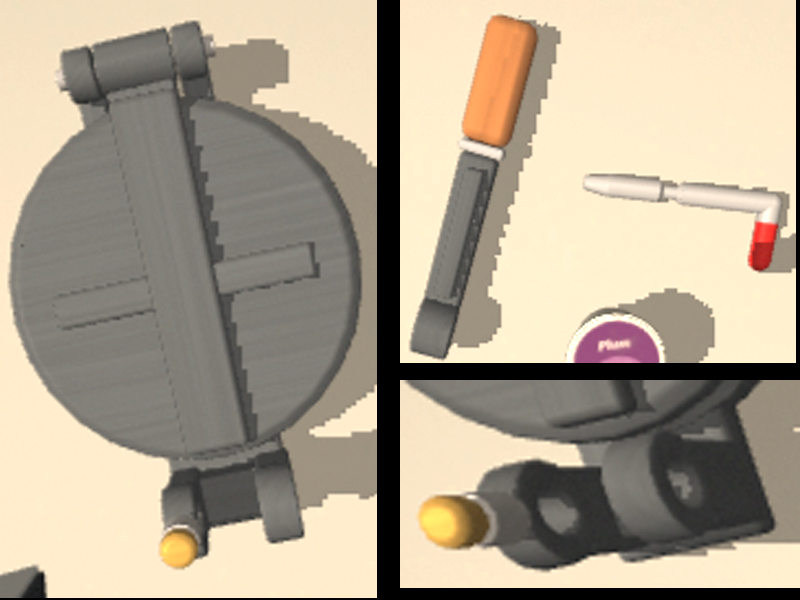

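The crop shows clear rib edges running (110,95)–(185,450) and (178,88)–(250,440), both ears, and the knob at (180,548). The lever, grip up, and the pin with its red leg end are also clear.

```bash
python3 - <<'E'
from h import *
p1,a=load('w1');p2,b=load('w2')
def tri(u,v):
    A=np.zeros((3,3));y=np.zeros(3)
    for p,q in zip((p1,p2),(u,v)):
        o,d=ray(p,*q);d/=np.linalg.norm(d);M=np.eye(3)-np.outer(d,d);A+=M;y+=M@o
    return np.linalg.solve(A,y)
def mask(im,f,box):
    h=cv2.cvtColor(im,cv2.COLOR_RGB2HSV).astype(int);m=f(h).astype(np.uint8);q=np.zeros_like(m)
    x0,y0,x1,y1=box;q[y0:y1,x0:x1]=m[y0:y1,x0:x1]
    cs,_=cv2.findContours(q,cv2.RETR_EXTERNAL,cv2.CHAIN_APPROX_NONE);c=max(cs,key=cv2.contourArea)
    return c,cv2.moments(c)
cen=lambda M:(M['m10']/M['m00'],M['m01']/M['m00'])
br=lambda h:(h[...,1]>120)&(h[...,2]>60)
k1=cen(mask(a,br,(45,110,80,145))[1]);k2=cen(mask(b,br,(285,205,312,232))[1])
K=tri(k1,k2);print('knob',k1,k2,K.round(1))
# press: rib edges at assumed tilt .042
P=lambda x,y:(230+x/2.6,10+y/2.6)
f=lambda q,z:on(p2,*q,z)
m1=(f(P(185,450),48.6)+f(P(250,440),48.6))/2; m0=(f(P(110,95),42.5)+f(P(178,88),42.5))/2
d=(m0-m1)[:2];yaw=np.arctan2(d[1],d[0]);print('rib',m1.round(1),m0.round(1),'len',np.hypot(*d),'yaw',yaw,np.degrees(yaw))
print('ribwidth',np.linalg.norm(f(P(185,450),48.6)-f(P(250,440),48.6)))
cx=np.array([np.cos(yaw),np.sin(yaw)]);cy=np.array([-cx[1],cx[0]])
print('origin from rib front',m1[:2]+70*cx,'from knob',K[:2]+95*cx-20*cy)
c,M=mask(b,lambda h:(h[...,1]<33)&(h[...,2]<130),(225,10,375,240))
pts=np.array([f(q,33) for q in c[:,0]])[:,:2]
O=m1[:2]+70*cx
for _ in range(8):
    r=np.linalg.norm(pts-O,axis=1);loc=(pts-O)@np.c_[cx,cy]
    s=(abs(r-75)<6)&(abs(loc[:,1])>20)
    x=np.linalg.lstsq(np.c_[2*pts[s],np.ones(s.sum())],(pts[s]**2).sum(1),rcond=None)[0];O=x[:2]
print('circle',O,np.sqrt(x[2]+O@O),s.sum())
# ears outer extents from contour near front
q=np.array([f(t,74) for t in c[:,0]])[:,:2];loc=(q-O)@np.c_[cx,cy];e=loc[loc[:,0]<-85]
print('ears y',e[:,1].min(),e[:,1].max(),'x',e[:,0].min())
# lever in w1
c,M=mask(a,br,(250,40,335,130));g=np.array([on(p1,*t,10) for t in c[:,0]])[:,:2].astype(np.float32)
print('grip',cv2.minAreaRect(g))
c,M=mask(a,lambda h:(h[...,1]<33)&(h[...,2]<100),(255,110,320,220));g2=np.array([on(p1,*t,17) for t in c[:,0]])[:,:2].astype(np.float32)
print('bar',cv2.minAreaRect(g2))
hm=cv2.minAreaRect(g2)[0];gm=cv2.minAreaRect(g)[0];print('yaw lever',np.degrees(np.arctan2(gm[1]-hm[1],gm[0]-hm[0])))
allp=np.r_[g,g2];print('lever all',cv2.minAreaRect(allp))
# pin
c,M=mask(a,lambda h:(h[...,1]<40)&(h[...,2]>60)|(h[...,1]>150),(338,120,445,180));g=np.array([on(p1,*t,6) for t in c[:,0]])[:,:2]
i=g[:,1].argmax();print('pin',c[:,0].min(0),c[:,0].max(0),'tip',g[i],'red low',g[g[:,0].argmin()])
T=g[i];s=[(np.median(g[(abs(g[:,1]-y)<1.5)],axis=0)) for y in (T[1]-20,T[1]-35,T[1]-60,T[1]-75)];print(np.round(s,1))
print('ymin',g[:,1].min())
np.save('pics/pr.npy',np.r_[O,yaw])
E
```

```text
knob (59.92740046838407, 128.49726775956282) (298.48998822143693, 220.56065959952886) [479.1 -32.3  93.4]
rib [509.7 -46.3  48.6] [649.6 -18.2  42.5] len 142.70670152745822 yaw 0.19817895448288367 11.35481768018448
ribwidth 28.29021798853631
origin from rib front [578.33845726 -32.47196117] from knob [576.18796107 -33.22806156]
circle [575.02606431 -32.15709064] 74.36938124680653 324
ears y -29.77348475650999 24.8752084850987 x -105.4790902664065
grip ((519.7942504882812, -248.00982666015625), (25.5064640045166, 61.36486053466797), 73.85728454589844)
bar ((430.63238525390625, -222.1768035888672), (20.864959716796875, 112.19984436035156), 73.6905517578125)
yaw lever -16.157980610807826
lever all ((463.0077819824219, -231.57339477539062), (25.5064640045166, 179.59950256347656), 73.85728454589844)
pin [344 129] [433 172] tip [ 471.57665698 -292.88385033] red low [ 422.97816771 -388.30614808]
[[ 467.6 -312.9]
 [ 471.6 -328. ]
 [ 468.2 -352.8]
 [ 461.8 -367.9]]
ymin -398.38852487288386
```

```bash
python3 -c "
from h import *
print(togo([457.3,-229.9,80],np.radians(-16.15)))"
python3 -m creep '[[0.5,[-5.3,17.1,10],3.24],[0.5,[-5.3,17.1,10],3.24],[0.5,[-5.3,17.1,10],3.24],[0.5,[-5.3,17.1,13],3.24],[0.5,[-5.3,17.1,15],3.24],[0.5,[-5.3,17.1,15],3.24],[0.5,[-5.3,17.1,15],3.24],[0.5,[-5.3,17.1,15],3.24]]'
python3 -c "
from h import *
shot('wrist','w3'); print(togo([457.3,-229.9,17],np.radians(-16.15)))"
```

```text
[array([-5.28, 17.02, 14.94]), np.float64(3.25)]
clock: 2.85
eef_pos: [458.5, -230.0, 81.5]
eef_rot: [3.141, -0.003, -0.28]
wrist_force: [0.3, 0.5, 0.6]
finger_gap: 70.2
finger_force: 0.0
[array([-0.14,  0.04,  6.45]), np.float64(0.03)]
```

```bash
python3 -m creep '[[0.3,[0,0,3.5],0],[0.3,[0,0,5.5],0],[0.3,[0,0,6.3],0],[0.3,[0,0,6.3],0],[-1,[0,0,6.3],0],[-1,[0,0,6.3],0],[-1,[0,0,6.3],0],[-1,[0,0,6.3],0],[-1,[0,0,6.3],0],[-1,[0,0,6.3],0]]' 40
python3 -m creep '[[-1,[0,0,0],0],[-1,[0,0,-3],0],[-1,[0,0,-7],0],[-1,[0,0,-11],0],[-1,[0,0,-11],0],[-1,[0,0,-11],0]]'
python3 - <<'E'
from h import *
shot('wrist','w4')
s=manip.read_state();print(s["eef_pos"],s["eef_rot"])
yaw=.198;cx=np.array([np.cos(yaw),np.sin(yaw)])
piv=np.array([483,-51.8]); # lever origin 80 ahead of pivot, grasp at -12
t=piv+68*cx
print(t,togo([*t,125],yaw))
E
```

```text
clock: 3.9
eef_pos: [457.6, -229.9, 16.6]
eef_rot: [3.142, -0.0, -0.28]
wrist_force: [0.1, -0.4, 2.3]
finger_gap: 19.8
finger_force: 40.0
clock: 4.5
eef_pos: [457.5, -229.7, 126.3]
eef_rot: [3.141, -0.0, -0.28]
wrist_force: [-0.8, -0.0, -2.5]
finger_gap: 19.9
finger_force: 40.0
[ 457.04202097 -229.45767627  125.25554537] [-3.14113506e+00  1.63608347e-03 -2.79979721e-01]
[549.67141302 -38.42380149] [array([  3.62, -20.92,   0.03]), np.float64(-5.48)]
```

View pics/w4.png

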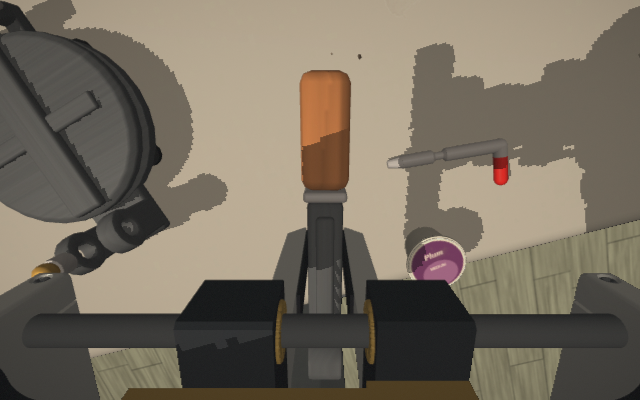

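w4 shows the lever held straight between the fingers, with the grip's far end at (325,70) and its left and right sides at 301 and 350. The eye is hidden behind the gripper.

```bash
python3 - <<'E'
from h import *
p,a=load('w4'); s=manip.read_state();h=-0.28
h_=cv2.cvtColor(a,cv2.COLOR_RGB2HSV);m=((h_[...,1]>100)&(h_[...,2]>40));m[:,:280]=0;m[:,370:]=0;m[200:]=0
v,u=np.nonzero(m);print(v.min(),[ (np.nonzero(m[r])[0].min(),np.nonzero(m[r])[0].max()) for r in(90,120,150)])
r=R.from_euler("xyz",s["eef_rot"])
for z in (117.7,122,127): print(z,[r.inv().apply(on(p,uu,vv,z)-s["eef_pos"]).round(1) for uu,vv in((325.5,v.min()),(325.5,90),(325.5,150))])
E
python3 -m creep '[[-1,[1,-5,0],-1.4],[-1,[2,-10,0],-2.8],[-1,[2.8,-15,0],-4.2],[-1,[3.5,-20,0],-5.48],[-1,[3.6,-20.9,0],-5.48],[-1,[3.6,-20.9,0],-5.48],[-1,[3.6,-20.9,0],-5.48],[-1,[3.6,-20.9,0],-5.48]]'
python3 - <<'E'
from h import *
shot('wrist','w5');shot('scene','s5');shot('top','t5')
yaw=.198;cx=np.array([np.cos(yaw),np.sin(yaw)])
t=np.array([483,-51.8])+68*cx
print(togo([*t,65],yaw))
E
```

```text
70 [(np.int64(300), np.int64(350)), (np.int64(300), np.int64(349)), (np.int64(301), np.int64(348))]
117.7 [array([96.9,  0.2,  7.4]), array([87.2,  0.2,  7.4]), array([56.1,  0.3,  7.5])]
122 [array([96.4,  0.2,  3.1]), array([87. ,  0.2,  3.1]), array([56.7,  0.2,  3.2])]
127 [array([95.9,  0.2, -1.9]), array([86.7,  0.2, -1.9]), array([57.3,  0.2, -1.8])]
clock: 5.35
eef_pos: [549.3, -40.2, 125.8]
eef_rot: [-3.141, 0.001, 0.196]
wrist_force: [0.4, 0.5, -2.2]
finger_gap: 19.6
finger_force: 40.0
[array([ 0.03, -0.14,  6.14]), np.float64(-0.02)]
```

```bash
python3 -m creep '[[-1,[0,-0.14,2],0],[-1,[0,-0.14,3.5],0],[-1,[0,-0.14,4.2],0],[-1,[0,-0.14,4.7],0],[-1,[0,-0.14,5.0],0],[-1,[0,-0.14,5.0],0]]'
python3 - <<'E'
from h import *
ps,s=shot('scene','s6');pt,t=shot('top','t6');pw,w=shot('wrist','w6')
def big(c,k): return cv2.convertScaleAbs(cv2.resize(c,None,fx=k,fy=k,interpolation=cv2.INTER_CUBIC),alpha=1.5)
can=np.zeros((600,800,3),np.uint8)
c=big(s[170:240,255:355],4);can[:280,:400]=c
c=big(t[130:230,220:300],4)[:,:400];can[:400,400:720]=c
c=big(w[0:300,170:470],1);can[290:590,:300]=c
cv2.imwrite('pics/c6.png',can[:,:,::-1])
yaw=.198;cx=np.array([np.cos(yaw),np.sin(yaw)])
q=np.array([483,-51.8])+67.5*cx
print(togo([*q,58.6],yaw),manip.read_state()["wrist_force"])
E
```

```text
clock: 6.1
eef_pos: [549.8, -37.6, 76.6]
eef_rot: [3.142, -0.0, 0.198]
wrist_force: [-0.5, -0.5, -2.3]
finger_gap: 19.7
finger_force: 40.0
[array([-0.09,  0.08,  1.84]), np.float64(0.0)] [-0.17806965  0.47533619 -2.42329803]
```

View pics/c6.png

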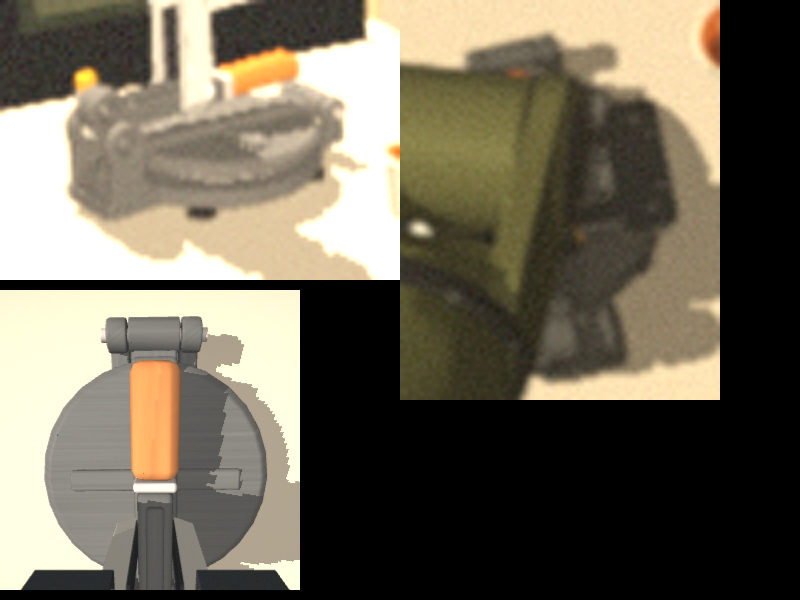

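The lever sits centred over the rib (grip at column 155, hinge bar at 154). The eye is down between the ears with no side force, so I'll lower it and press.

```bash
python3 -m creep '[[-1,[-0.05,0.05,0.6],0],[-1,[-0.05,0.05,1.0],0],[-1,[-0.05,0.05,1.2],0],[-1,[-0.05,0.05,1.2],0]]'
python3 -m creep '[[-1,[0,0,0.15],0],[-1,[0,0,0.3],0],[-1,[0,0,0.4],0],[-1,[0,0,0.4],0]]'
python3 -m creep '[[-1,[0,0,0.1],0],[-1,[0,0,0.2],0],[-1,[0,0,0.25],0],[-1,[0,0,0.25],0]]'
```

```text
clock: 6.65
eef_pos: [549.5, -38.1, 64.6]
eef_rot: [3.141, -0.0, 0.198]
wrist_force: [0.2, 0.7, 1.5]
finger_gap: 19.9
finger_force: 40.0
clock: 7.05
eef_pos: [549.1, -38.2, 60.8]
eef_rot: [3.142, 0.0, 0.198]
wrist_force: [-3.8, 0.2, 6.7]
finger_gap: 19.9
finger_force: 40.0
clock: 7.45
eef_pos: [549.0, -38.2, 58.7]
eef_rot: [3.141, 0.001, 0.198]
wrist_force: [-9.3, -0.7, 12.5]
finger_gap: 19.5
finger_force: 40.0
```

```bash
python3 -m creep '[[-1,[0,0,0.05],0],[-1,[0,0,0.1],0],[-1,[0,0,0.15],0],[-1,[0,0,0.15],0]]'; python3 -c "
from h import *
print(manip.read_state()['moment'])"
python3 -m creep '[[-1,[0,0,0.1],0],[-1,[0,0,0.15],0],[-1,[0,0,0.15],0]]'; python3 -c "
from h import *
print(manip.read_state()['moment'])"
```

```text
clock: 7.85
eef_pos: [549.2, -38.2, 58.3]
eef_rot: [3.141, 0.0, 0.198]
wrist_force: [-15.4, 0.8, 26.5]
finger_gap: 19.8
finger_force: 40.0
[ 1.35809251e-01  2.61092959e+00 -2.43772700e-04]
clock: 8.15
eef_pos: [549.5, -38.2, 58.1]
eef_rot: [3.141, -0.001, 0.198]
wrist_force: [-20.6, 0.8, 40.3]
finger_gap: 19.6
finger_force: 40.0
[ 0.37884169  3.73737128 -0.04539854]
```

```bash
python3 -m creep '[[-1,[0,0,-0.2],0],[-1,[0,0,-0.3],0],[-0.4,[0,0,-0.3],0],[-0.2,[0,0,-0.3],0],[-0.2,[0,0,-0.3],0],[-0.2,[0,0,-0.3],0],[-0.2,[0,0,-3],0],[-0.2,[0,0,-7],0],[-0.2,[0,0,-11],0],[-0.2,[0,0,-15],0],[-0.2,[0,0,-15],0],[-0.2,[0,0,-15],0]]'
python3 -m creep '[[-0.2,[-2,4,-3],0],[-0.2,[-4,9,-3],0],[-0.2,[-5,12,-3],0],[-0.2,[-5,12,-3],0],[-0.2,[-5,12,-3],0],[-0.2,[-5,12,-3],0]]'
python3 - <<'E'
from h import *
pw,w=shot('wrist','w7');ps,s=shot('scene','s7')
can=np.zeros((600,800,3),np.uint8)
c=cv2.resize(w[0:245,30:330],None,fx=1.6,fy=1.6,interpolation=2);can[:392,:480]=c
c=cv2.resize(s[170:240,255:335],None,fx=4,fy=4,interpolation=2);can[:280,480:]=c
x,y=[int(v) for v in proj(pw,[483,-51.8,74])];print(x,y)
c=cv2.resize(w[max(0,y-25):y+25,x-50:x+50],None,fx=4,fy=4,interpolation=2);can[395:595,:400]=c[:200,:400]
cv2.imwrite('pics/c7.png',cv2.convertScaleAbs(can,alpha=1.5)[:,:,::-1])
E
```

```text
clock: 9.35
eef_pos: [549.3, -38.1, 205.1]
eef_rot: [3.141, -0.001, 0.198]
wrist_force: [-0.1, 0.2, -1.0]
finger_gap: 37.5
finger_force: 0.0
clock: 9.95
eef_pos: [523.8, -164.7, 233.9]
eef_rot: [-3.141, 0.001, 0.199]
wrist_force: [-0.0, 0.3, 0.1]
finger_gap: 37.7
finger_force: 0.0
214 201
```

View pics/c7.png

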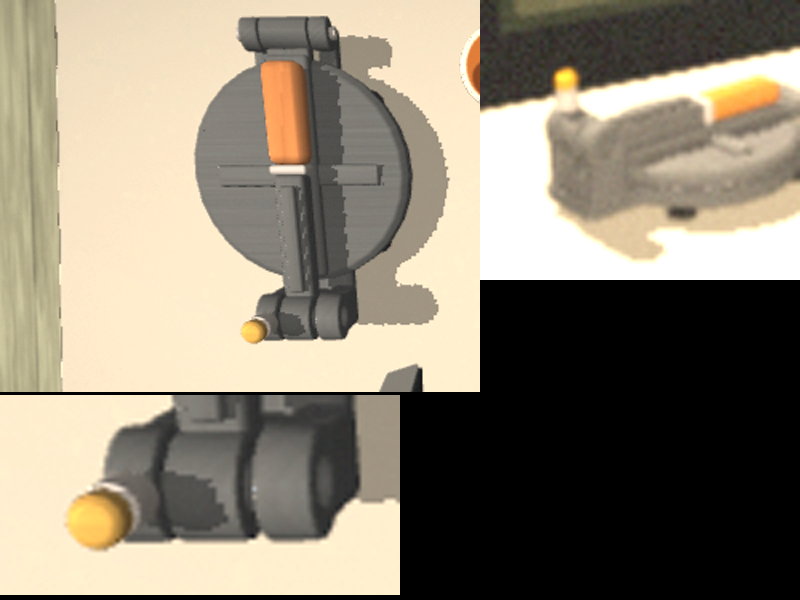

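The shut press shows the eye boss lined up between both ears, with the lever lying on the rib. Next is the pin, with its pose taken from w7, w4 and w1.

```bash
python3 - <<'E'
from h import *
s=manip.read_state();print(s['joints'].round(2))
for n,box in(('w1',(338,120,445,180)),('w4',(380,130,515,190))):
    p,a=load(n);h=cv2.cvtColor(a,cv2.COLOR_RGB2HSV).astype(int)
    if n=='w1': print(proj(p,[471,-293,6]))
    red=(h[...,1]>150)&((h[...,0]<8)|(h[...,0]>172));x0,y0,x1,y1=box
    v,u=np.nonzero(red[y0:y1,x0:x1]);r=on(p,u.mean()+x0,v.mean()+y0,6)
    print(n,'red',r.round(1))
# picked axis pixels: w1 crop (scale2.2, off 260,50)
p1,_=load('w1');q=lambda x,y:on(p1,260+(x-400)/2.2,50+y/2.2,6).round(1)
print('w1 tip',q(584,182),'shaft',q(640,187),q(720,196),'bend',q(770,202),'leg',q(775,205),q(761,270))
p4,_=load('w4');g=lambda x,y:on(p4,x,y,6).round(1)
print('w4 tip',g(387,163),'shaft',g(415,159),g(470,151),'outer',g(508,146))
# lever end in w7
p,a=load('w7');h=cv2.cvtColor(a,cv2.COLOR_RGB2HSV).astype(int);m=((h[...,1]>120)&(h[...,2]>60)).astype(np.uint8);m[:30]=0;m[110:]=0;m[:,:185]=0;m[:,230:]=0
c=max(cv2.findContours(m,0,1)[0],key=cv2.contourArea);w=np.array([on(p,*t,54) for t in c[:,0]])[:,:2]
O=np.array([483,-51.8]);y=.198;cx=np.array([np.cos(y),np.sin(y)]);cy=np.array([-cx[1],cx[0]])
loc=((w-O)@np.c_[cx,cy]).astype(np.float32);print('grip in pivot frame',loc.min(0),loc.max(0),cv2.minAreaRect(loc))
E
```

```text
[-0.37  0.29  1.5   0.    1.35  1.  ]
(np.float64(344.09034232089425), np.float64(131.5021390701586))
w1 red [ 436.1 -390.2    6. ]
w4 red [ 435.8 -390.3    6. ]
w1 tip [ 469.6 -292.5    6. ] shaft [ 467.  -322.4    6. ] [ 462.3 -365.5    6. ] bend [ 459.2 -392.6    6. ] leg [ 457.6 -395.4    6. ] [ 422.1 -390.9    6. ]
w4 tip [ 470.9 -292.2    6. ] shaft [ 467.5 -317.3    6. ] [ 460.9 -366.2    6. ] outer [ 456.  -399.6    6. ]
grip in pivot frame [101.95629  -13.234523] [162.68271   13.964897] ((132.32034301757812, 0.35185718536376953), (60.70948028564453, 27.199443817138672), 0.06874927133321762)
```

```bash
python3 -c "
from h import *
print(togo([460.6,-366.7,100],1.442))"
```

```text
[array([-10.22,  18.57,  13.44]), np.float64(-14.24)]
```

```bash
python3 -m creep '[[-0.2,[-10.2,18.6,6],-14.24],[-0.2,[-10.2,18.6,6],-14.24],[-0.2,[-10.2,18.6,6],-14.24],[-0.2,[-10.2,18.6,6],-14.24],[-0.2,[-10.2,18.6,6],-14.24],[-0.2,[-10.2,18.6,10],-14.24],[-0.2,[-10.2,18.6,13.4],-14.24],[-0.2,[-10.2,18.6,13.4],-14.24],[-0.2,[-10.2,18.6,13.4],-14.24],[-0.2,[-10.2,18.6,13.4],-14.24],[-0.2,[-10.2,18.6,13.4],-14.24]]'
python3 - <<'E'
from h import *
p,a=shot('wrist','w8'); T=[]
h=cv2.cvtColor(a,cv2.COLOR_RGB2HSV).astype(int);s=manip.read_state();r=R.from_euler("xyz",s["eef_rot"])
x,y=[int(v) for v in proj(p,[470.3,-292.3,6])];print(x,y,[proj(p,[*(np.array([470.3,-292.3])-k*np.array([.129,.992])),6]) for k in(40,76,95)])
print(togo([460.6,-366.7,16],1.442))
E
```

```text
clock: 11.15
eef_pos: [460.9, -367.5, 101.0]
eef_rot: [3.141, 0.0, 1.439]
wrist_force: [-0.0, -0.3, 0.6]
finger_gap: 37.3
finger_force: 0.0
325 112 [(np.float64(325.18630484728845), np.float64(162.9026756072723)), (np.float64(325.2411523352622), np.float64(204.63959999624961)), (np.float64(325.2685609615022), np.float64(225.496558140539))]
[array([ 0.09, -0.04,  8.51]), np.float64(-0.03)]
```

View pics/w8.png

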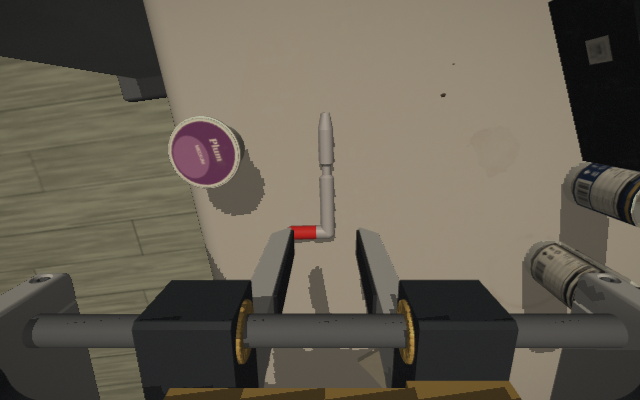

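The pin is lined up with the gripper: tip at (325,112), shaft at column 325, red leg at row 232, clear of the finger's path. I'll descend and grip.

```bash
python3 -m creep '[[-0.3,[0.08,0,4],0],[-0.3,[0.08,0,7.5],0],[-0.3,[0.08,0,8.4],0],[-0.3,[0.08,0,8.4],0],[-1,[0.08,0,8.4],0],[-1,[0.08,0,8.4],0],[-1,[0.08,0,8.4],0],[-1,[0.08,0,8.4],0],[-1,[0.08,0,8.4],0],[-1,[0.08,0,8.4],0]]' 40
python3 -m creep '[[-1,[0,0,0],0],[-1,[0,0,-3],0],[-1,[0,0,-8],0],[-1,[0,0,-12],0],[-1,[0,0,-12],0],[-1,[0,0,-12],0]]'
python3 - <<'E'
from h import *
p,a=shot('wrist','w9');s=manip.read_state();r=R.from_euler("xyz",s["eef_rot"])
z=s["eef_pos"][2]-10
# tip: topmost bright pixels near column 325
h=cv2.cvtColor(a,cv2.COLOR_RGB2HSV).astype(int);print(z,r.inv().apply(on(p,325,100,z)-s["eef_pos"]))
m=(h[...,1]<38)&(h[...,2]>70);m[:,:290]=0;m[:,360:]=0;m[215:]=0;m=m.astype(np.uint8)
c=max(cv2.findContours(m,0,1)[0],key=cv2.contourArea);print(cv2.boundingRect(c))
w=np.array([r.inv().apply(on(p,*t,z)-s["eef_pos"]) for t in c[:,0]]);print('tool frame',w.min(0),w.max(0),cv2.minAreaRect(w[:,:2].astype(np.float32)))
cv2.imwrite('pics/w9c.png',cv2.resize(a[40:300,200:450],None,fx=2,fy=2)[:,:,::-1])
E
```

```text
clock: 12.2
eef_pos: [461.0, -367.5, 17.7]
eef_rot: [3.141, 0.001, 1.441]
wrist_force: [0.2, 0.2, 6.4]
finger_gap: 10.9
finger_force: 40.0
clock: 12.8
eef_pos: [460.6, -367.2, 137.1]
eef_rot: [3.141, 0.001, 1.441]
wrist_force: [0.2, -0.1, -1.4]
finger_gap: 10.9
finger_force: 40.0
125.88855959095451 [82.84141747 -0.18314444 10.06883496]
(315, 114, 21, 101)
tool frame [18.99797937 -5.97488405 10.00950277] [75.64347145  5.56349994 10.06635976] ((47.31221389770508, -0.06302452087402344), (56.708431243896484, 11.41883373260498), 0.4378403127193451)
```

```bash
python3 -m creep '[[-1,[0,0,4],0],[-1,[0,0,8],0],[-1,[0,0,11],0],[-1,[0,0,11.8],0],[-1,[0,0,12],0],[-0.7,[0,0,12],0],[-0.6,[0,0,12],0],[-0.6,[0,0,12.2],0],[-0.6,[0,0,12.2],0]]'
python3 -m creep '[[-1,[0,0,0],0],[-1,[0,0,0],0],[-1,[0,0,0],0],[-1,[0,0,0],0],[-1,[0,0,0],0]]' 40
python3 -m creep '[[-1,[0,0,0],0],[-1,[0,0,-3],0],[-1,[0,0,-8],0],[-1,[0,0,-12],0],[-1,[0,0,-12],0],[-1,[0,0,-12],0]]'
python3 - <<'E'
from h import *
p,a=shot('wrist','w10');ps,sc=shot('scene','s10');s=manip.read_state();r=R.from_euler("xyz",s["eef_rot"])
z=s["eef_pos"][2]-10
h=cv2.cvtColor(a,cv2.COLOR_RGB2HSV).astype(int)
m=(h[...,1]<38)&(h[...,2]>70);m[:,:290]=0;m[:,360:]=0;m[215:]=0;m=m.astype(np.uint8)
c=max(cv2.findContours(m,0,1)[0],key=cv2.contourArea);print(cv2.boundingRect(c))
w=np.array([r.inv().apply(on(p,*t,z)-s["eef_pos"]) for t in c[:,0]]);print('tool frame',w.min(0),w.max(0),cv2.minAreaRect(w[:,:2].astype(np.float32)))
for k in (30,50,72):
    q=w[abs(w[:,0]-k)<3];print(k,q[:,1].min(),q[:,1].max())
E
```

```text
clock: 13.75
eef_pos: [460.5, -367.1, 14.5]
eef_rot: [-3.141, -0.0, 1.441]
wrist_force: [0.1, -0.2, 1.7]
finger_gap: 18.9
finger_force: 0.0
clock: 14.25
eef_pos: [460.6, -367.2, 14.9]
eef_rot: [-3.141, -0.0, 1.441]
wrist_force: [-0.6, -0.4, -0.0]
finger_gap: 10.4
finger_force: 40.0
clock: 14.85
eef_pos: [460.7, -367.3, 135.2]
eef_rot: [3.141, 0.001, 1.441]
wrist_force: [-0.4, -0.7, -2.1]
finger_gap: 10.6
finger_force: 40.0
(314, 112, 21, 103)
tool frame [18.68400354 -6.19177701 10.0146927 ] [76.5609094   5.36464129 10.10822138] ((47.61164855957031, -0.5598902702331543), (11.358342170715332, 57.934295654296875), 89.51427459716797)
30 -3.4139629788913024 2.967477211667268
50 -6.143514851652426 5.123136834932011
72 -4.872912229376022 3.846607970225684
```

```bash
python3 - <<'E'
from h import *
A=np.zeros((3,3));y=np.zeros(3)
for n,b in(('w1',(45,110,80,145)),('w2',(285,205,312,232)),('w7',(175,190,205,220))):
    p,a=load(n);h=cv2.cvtColor(a,cv2.COLOR_RGB2HSV);m=((h[...,1]>120)&(h[...,2]>60));x0,y0,x1,y1=b
    v,u=np.nonzero(m[y0:y1,x0:x1]);o,d=ray(p,u.mean()+x0,v.mean()+y0);d/=np.linalg.norm(d);M=np.eye(3)-np.outer(d,d);A+=M;y+=M@o
    q=on(p,u.mean()+x0,v.mean()+y0,93);print(n,q.round(1),u.size)
K=np.linalg.solve(A,y);print(K)
yaw=.198;cy=np.array([-np.sin(yaw),np.cos(yaw)]);print('pivot by knob',K[:2]-20*cy)
t=np.array([483,-51.8])-130*cy;print(t,togo([*t,66.9],yaw+np.pi/2))
E
```

```text
w1 [479.1 -32.2  93. ] 245
w2 [479.  -32.3  93. ] 162
w7 [478.9 -32.3  93. ] 179
[479.051881   -32.35944629  93.18222874]
pivot by knob [482.98605703 -51.96868541]
[ 508.57214421 -179.26005429] [array([19.22,  2.39,  6.67]), np.float64(-3.76)]
```

```bash
python3 -m creep '[[-1,[4,0.5,0],-1],[-1,[8,1,0],-2],[-1,[12,1.5,2],-3],[-1,[16,2.4,4],-3.76],[-1,[19.2,2.43,6],-3.76],[-1,[19.2,2.43,6.67],-3.76],[-1,[19.2,2.43,6.67],-3.76],[-1,[19.2,2.43,6.67],-3.76],[-1,[19.2,2.43,6.67],-3.76]]'
python3 - <<'E'
from h import *
p,a=shot('wrist','w11');s=manip.read_state();r=R.from_euler("xyz",s["eef_rot"])
z=58
h=cv2.cvtColor(a,cv2.COLOR_RGB2HSV).astype(int)
m=(h[...,1]<38)&(h[...,2]>70);m[:,:290]=0;m[:,360:]=0;m[215:]=0;m[:100]=0;m=m.astype(np.uint8)
c=max(cv2.findContours(m,0,1)[0],key=cv2.contourArea);print(cv2.boundingRect(c))
w=np.array([on(p,*t,z) for t in c[:,0]])[:,:2]
yaw=.198;B=np.c_[[np.cos(yaw),np.sin(yaw)],[-np.sin(yaw),np.cos(yaw)]];P=np.array([483,-51.8])
l=(w-P)@B;print('pin in pivot frame',l.min(0),l.max(0))
for k in(-60,-72,-80):
    q=l[abs(l[:,1]-k)<3];print(k,q[:,0].min(),q[:,0].max())
v,u=np.nonzero((h[...,1]>120)&(h[...,2]>60)&(h[...,0]>12)&(h[...,0]<28)&(np.arange(400)[:,None]<200));print('knob px',u.mean(),v.mean(),u.size,(on(p,u.mean(),v.mean(),93)[:2]-P)@B)
print(togo([*(P-130*B[:,1]+.4*B[:,0]),66.9],yaw+np.pi/2))
cv2.imwrite('pics/w11c.png',cv2.resize(a[0:300,150:550],None,fx=2,fy=2,interpolation=2)[:,:,::-1])
E
```

```text
clock: 15.85
eef_pos: [509.6, -181.0, 68.6]
eef_rot: [3.141, 0.0, 1.768]
wrist_force: [-0.0, -0.3, -0.7]
finger_gap: 10.9
finger_force: 40.0
(313, 112, 23, 103)
pin in pivot frame [  -6.22602595 -112.17746855] [  5.84760689 -54.70898299]
-60 -5.0700660626929315 4.681154016554477
-72 -6.226025948433633 5.847606894393221
-80 -5.80509477497654 5.370065508478173
knob px 586.0817051509769 12.703374777975133 563 [103.79809297 -16.55412055]
[array([ 0.19, -0.03,  0.18]), np.float64(-0.01)]
```

```bash
python3 -m creep '[[-1,[0.5,0,0.14],0],[-1,[1.2,0,0.14],0],[-1,[2,0,0.14],0],[-1,[2.4,0,0.14],0],[-1,[2.8,0,0.14],0],[-1,[3.2,0,0.14],0],[-1,[3.6,0,0.14],0],[-1,[4,0,0.14],0],[-1,[4,0,0.14],0]]'
python3 -m creep '[[-1,[0.4,0,0],0],[-1,[0.8,0,0],0],[-1,[1.2,0,0],0],[-1,[1.2,0,0],0]]'
```

```text
clock: 16.8
eef_pos: [501.7, -140.4, 66.9]
eef_rot: [-3.142, -0.0, 1.769]
wrist_force: [0.1, -0.4, -0.8]
finger_gap: 10.8
finger_force: 40.0
clock: 17.2
eef_pos: [499.3, -128.6, 66.8]
eef_rot: [-3.142, -0.0, 1.769]
wrist_force: [-0.3, 0.6, -1.2]
finger_gap: 10.5
finger_force: 40.0
```

```bash
python3 -m creep '[[-1,[0.4,0,0],0],[-1,[0.8,0,0],0],[-1,[1.2,0,0],0],[-1,[1.5,0,0],0],[-1,[1.5,0,0],0]]'
python3 -m creep '[[-1,[0.3,0,0],0],[-1,[0.6,0,0],0],[-1,[0.9,0,0],0],[-1,[1.2,0,0],0],[-1,[1.2,0,0],0]]'
```

```text
clock: 17.7
eef_pos: [496.3, -113.9, 66.9]
eef_rot: [-3.142, -0.0, 1.769]
wrist_force: [-0.0, 0.7, -1.3]
finger_gap: 10.8
finger_force: 40.0
clock: 18.2
eef_pos: [493.9, -102.1, 66.7]
eef_rot: [-3.141, -0.0, 1.769]
wrist_force: [0.3, 1.5, -1.8]
finger_gap: 10.8
finger_force: 40.0
```

```bash
python3 -m creep '[[-1,[0.3,0,0],0],[-1,[0.6,0,0],0],[-1,[0.9,0,0],0],[-1,[1.1,0,0],0],[-1,[1.1,0,0],0]]'
python3 - <<'E'
from h import *
s=manip.read_state();yaw=.198;B=np.c_[[np.cos(yaw),np.sin(yaw)],[-np.sin(yaw),np.cos(yaw)]];P=np.array([483,-51.8])
print((s['eef_pos'][:2]-P)@B,s['wrist_force'])
E
```

```text
clock: 18.7
eef_pos: [491.7, -91.3, 66.8]
eef_rot: [-3.141, -0.001, 1.769]
wrist_force: [0.3, 1.6, -3.4]
finger_gap: 10.5
finger_force: 40.0
[  0.77521569 -40.4350577 ] [ 0.26255283  1.59756325 -3.3924227 ]
```

```bash
python3 -m creep '[[-0.6,[0,0,0],0],[-0.4,[0,0,0],0],[-0.4,[0,0,0],0],[-0.4,[0,0,0],0],[-0.4,[0,0,-1],0],[-0.4,[0,0,-4],0],[-0.4,[0,0,-6],0],[-0.4,[-3,0,-6],0],[-1,[-6,0,-6],0],[-1,[-6,0,-6],0],[-1,[-6,0,-6],0],[-1,[-6,0,-6],0]]' 20
python3 -m creep '[[-1,[0,0,0],0],[-1,[0,0,0],0],[-1,[0,0,0],0]]'
python3 - <<'E'
from h import *
p,a=shot('wrist','w12');sp,sc=shot('scene','s12')
s=manip.read_state();yaw=.198;B=np.c_[[np.cos(yaw),np.sin(yaw)],[-np.sin(yaw),np.cos(yaw)]];P=np.array([483,-51.8])
print((s['eef_pos'][:2]-P)@B,s['wrist_force'],togo([*(P-100*B[:,1]),60],yaw+np.pi/2))
T=P+36*B[:,1];print('expected tip px',proj(p,[*T,58]),'bent end',proj(p,[*(P-71*B[:,1]),58]))
h=cv2.cvtColor(sc,cv2.COLOR_RGB2HSV);red=(h[...,1]>150)&((h[...,0]<8)|(h[...,0]>172));red[:,:200]=0;red[:,400:]=0
v,u=np.nonzero(red);print('red scene',u.mean(),v.mean(),u.size,'pred hanging',proj(sp,[*(P-65*B[:,1]),58-28]),'pred side',proj(sp,[*(P-65*B[:,1]-28*B[:,0]),58]))
can=np.zeros((600,800,3),np.uint8);can[:256,:480]=cv2.resize(a[0:160,170:470],None,fx=1.6,fy=1.6)
can[260:600,:480]=cv2.resize(sc[165:250,255:375],None,fx=4,fy=4,interpolation=2);cv2.imwrite('pics/c12.png',can[:,:,::-1])
E
```

```text
clock: 19.9
eef_pos: [503.6, -150.0, 127.1]
eef_rot: [-3.142, -0.0, 1.769]
wrist_force: [-0.7, 0.2, -0.1]
finger_gap: 0.9
finger_force: 0.0
clock: 20.2
eef_pos: [503.7, -150.2, 126.9]
eef_rot: [3.141, 0.0, 1.77]
wrist_force: [-0.4, -0.4, 0.2]
finger_gap: 0.7
finger_force: 0.0
[   0.89960409 -100.74682985] [ 0.16817345  0.7268601  -0.05205656] [array([ 0.07, -0.09,  6.69]), np.float64(0.01)]
expected tip px (np.float64(324.5283346767829), np.float64(18.639752847043184)) bent end (np.float64(324.3616909710029), np.float64(177.08876322063412))
red scene 288.76 213.94 50 pred hanging (np.float64(294.7056974190784), np.float64(220.67332250030998)) pred side (np.float64(285.418034063197), np.float64(213.78979572985133))
```

```bash
python3 -m creep '[[-1,[0,-0.09,3],0],[-1,[0,-0.09,6],0],[-1,[0,-0.09,6.7],0],[-1,[0,-0.09,6.7],0],[-1,[0.6,-0.09,6.7],0],[-1,[1.2,-0.09,6.7],0],[-1,[1.8,-0.09,6.7],0],[-1,[2.2,-0.09,6.7],0],[-1,[2.2,-0.09,6.7],0]]'
python3 -m creep '[[-1,[0.4,0,0],0],[-1,[0.8,0,0],0],[-1,[1.2,0,0],0],[-1,[1.6,0,0],0],[-1,[2.0,0,0],0],[-1,[2.0,0,0],0]]'
```

```text
clock: 21.2
eef_pos: [498.6, -128.7, 60.3]
eef_rot: [3.141, 0.0, 1.77]
wrist_force: [-0.5, -0.3, 0.6]
finger_gap: 0.5
finger_force: 0.0
clock: 21.8
eef_pos: [494.4, -109.2, 59.8]
eef_rot: [-3.141, -0.0, 1.769]
wrist_force: [0.1, 0.5, 0.8]
finger_gap: 0.4
finger_force: 0.0
```

```bash
python3 -m creep '[[-1,[0.2,0,0],0],[-1,[0.4,0,0],0],[-1,[0.6,0,0],0],[-1,[0.6,0,0],0]]'
python3 - <<'E'
from h import *
p,a=shot('wrist','w13');sp,sc=shot('scene','s13')
s=manip.read_state();yaw=.198;B=np.c_[[np.cos(yaw),np.sin(yaw)],[-np.sin(yaw),np.cos(yaw)]];P=np.array([483,-51.8])
print((s['eef_pos'][:2]-P)@B,s['wrist_force'])
can=np.zeros((600,800,3),np.uint8);can[:300,:480]=cv2.convertScaleAbs(cv2.resize(a[0:250,120:520],None,fx=1.2,fy=1.2),alpha=1.5)
can[300:600,:400]=cv2.resize(sc[170:245,265:365],None,fx=4,fy=4,interpolation=2);
sp2,s12=load('s12');can[300:600,400:]=cv2.resize(s12[170:245,265:365],None,fx=4,fy=4,interpolation=2);cv2.imwrite('pics/c13.png',can[:,:,::-1])
for n in('s12','s13'):
    _,sc=load(n);h=cv2.cvtColor(sc,cv2.COLOR_RGB2HSV);red=(h[...,1]>150)&((h[...,0]<8)|(h[...,0]>172));red[:,:200]=0;red[:,400:]=0
    v,u=np.nonzero(red);print(n,u.mean() if u.size else 0,v.mean() if u.size else 0,u.size)
for d in(-65,-55,-45,-35): print(d,[np.round(proj(sp,X),1) for X in ([*(P+d*B[:,1]),58],[*(P+d*B[:,1]),30],[*(P+d*B[:,1]-28*B[:,0]),58])])
# tip: bright steel beyond far ear
h=cv2.cvtColor(a,cv2.COLOR_RGB2HSV).astype(int)
for k in(27,35,45,55,66): print(k,np.round(proj(p,[*(P+k*B[:,1]),60])),end=' ');u,v=[int(round(t)) for t in proj(p,[*(P+k*B[:,1]),60])];print(h[v,u] if 0<=v<400 else '')
E
```

```text
clock: 22.2
eef_pos: [493.2, -103.3, 59.8]
eef_rot: [-3.141, -0.001, 1.769]
wrist_force: [-0.1, -0.2, 0.2]
finger_gap: 0.7
finger_force: 0.0
[ -0.11129601 -52.70931412] [-0.66517508  0.68068502  0.48582951]
s12 288.76 213.94 50
s13 287.05263157894734 216.92105263157896 38
-65 [array([294.3, 211. ]), array([294.7, 220.7]), array([285.4, 213.8])]
-55 [array([292.1, 209.8]), array([292.5, 219.5]), array([283.3, 212.6])]
-45 [array([289.9, 208.6]), array([290.4, 218.3]), array([281.1, 211.4])]
-35 [array([287.8, 207.5]), array([288.3, 217.1]), array([279. , 210.2])]
27 [326. 108.] [ 18 167 200]
35 [326.  91.] [ 15  36 172]
45 [326.  69.] [ 15  36 171]
55 [326.  47.] [ 16  36 189]
66 [326.  21.] [ 19  50 173]
```

```bash
python3 -m creep '[[-1,[0.1,0,0],0],[-1,[0.2,0,0],0],[-1,[0.3,0,0],0],[-1,[0.3,0,0],0]]'
python3 -m creep '[[-1,[0.1,0,0],0],[-1,[0.2,0,0],0],[-1,[0.2,0,0],0],[-1,[0.2,0,0],0]]'
```

```text
clock: 22.7
eef_pos: [492.9, -101.3, 60.0]
eef_rot: [3.141, 0.001, 1.769]
wrist_force: [0.6, -6.8, -0.9]
finger_gap: 0.6
finger_force: 2.8
clock: 23.1
eef_pos: [492.9, -100.7, 60.1]
eef_rot: [3.141, 0.004, 1.769]
wrist_force: [2.3, -17.4, -2.3]
finger_gap: 0.6
finger_force: 8.5
```

```bash
python3 -m creep '[[-1,[0.1,0,0],0],[-1,[0.15,0,0],0],[-1,[0.15,0,0],0]]'
python3 -m creep '[[-1,[-0.6,0,0],0],[-1,[-2,0,0],0],[-1,[-5,0,0],0],[-1,[-8,0,0],0],[-1,[-8,0,-4],0],[-1,[-8,0,-8],0],[-1,[-6,0,-12],0],[-1,[-6,0,-12],0],[-1,[-6,0,-12],0]]'
python3 - <<'E'
from h import *
p,a=shot('wrist','w14');sp,sc=shot('scene','s14')
yaw=.198;B=np.c_[[np.cos(yaw),np.sin(yaw)],[-np.sin(yaw),np.cos(yaw)]];P=np.array([483,-51.8])
u,v=[int(t) for t in proj(p,[*P,58])];print(u,v)
for k in(-50,-41,-29,27,55,66): print(k,np.round(proj(p,[*(P+k*B[:,1]),58])))
can=np.zeros((600,800,3),np.uint8)
c=cv2.resize(a[max(0,v-90):v+90,u-80:u+80],None,fx=2.8,fy=2.8,interpolation=2)[:600,:448];can[:c.shape[0],:c.shape[1]]=c
c=cv2.resize(sc[175:245,265:353],None,fx=4,fy=4,interpolation=2);can[:280,448:]=c
p13,w13=load('w13');c=cv2.resize(w13[0:150,240:415],None,fx=2,fy=2,interpolation=2);can[290:590,448:798]=c
cv2.imwrite('pics/c14.png',cv2.convertScaleAbs(can,alpha=1.5)[:,:,::-1])
h=cv2.cvtColor(a,cv2.COLOR_RGB2HSV).astype(int)
m=((h[...,1]>120)&(h[...,2]>60)&(h[...,0]>14)&(h[...,0]<25));q=[int(t) for t in proj(p,[*(P+20*B[:,1]),93])];print('knob pred',q);m[:q[1]-15]=0;m[q[1]+15:]=0;m[:,:q[0]-15]=0;m[:,q[0]+15:]=0
vv,uu=np.nonzero(m);print('knob',uu.mean(),vv.mean(),uu.size)
E
```

```text
clock: 23.4
eef_pos: [492.9, -100.4, 60.2]
eef_rot: [3.14, 0.006, 1.769]
wrist_force: [3.2, -26.6, -4.9]
finger_gap: 0.4
finger_force: 13.2
clock: 24.3
eef_pos: [504.0, -156.4, 180.2]
eef_rot: [3.141, 0.0, 1.77]
wrist_force: [0.6, 0.1, 0.2]
finger_gap: 0.6
finger_force: 0.0
325 75
-50 [325. 135.]
-41 [325. 125.]
-29 [325. 111.]
27 [326.  40.]
55 [326.   2.]
66 [326. -14.]
knob pred [325, 40]
knob 325.36962750716333 40.51862464183381 349
```

View pics/c14.png

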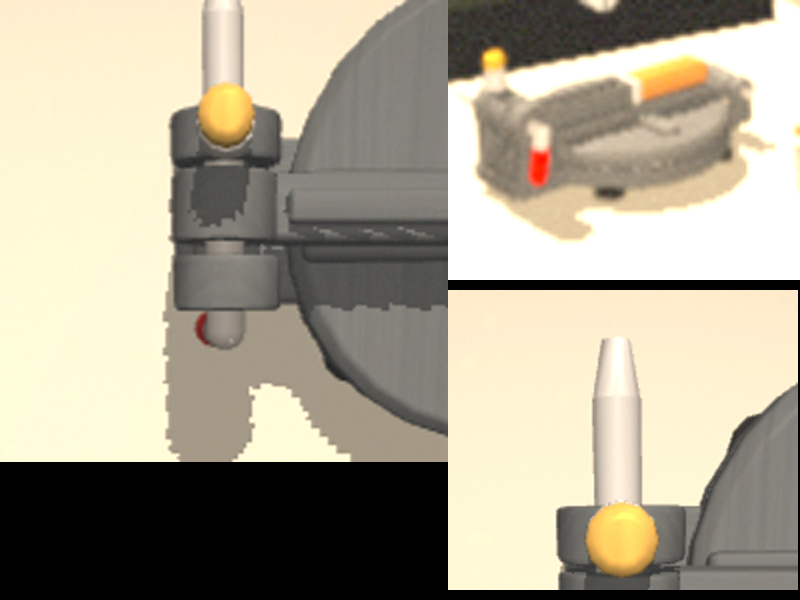

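The pin runs through both ears and the eye, and the leg hangs down. The bent end is at row 125, exactly where home was predicted. I'll check the keeper by comparing the knob's height in the scene view across stages.

```bash
python3 - <<'E'
from h import *
sp,_=shot('scene','s15')
yaw=.198;B=np.c_[[np.cos(yaw),np.sin(yaw)],[-np.sin(yaw),np.cos(yaw)]];P=np.array([483,-51.8])
K=P+20*B[:,1];print('down',proj(sp,[*K,93]),'lifted 5',proj(sp,[*K,98]))
im0=np.load('pics/scene0.npy')
for n in('s7','s12','s13','s14','s15'):
    _,a=load(n);h=cv2.cvtColor(a,cv2.COLOR_RGB2HSV).astype(int);m=(h[...,1]>110)&(h[...,2]>60)&(h[...,0]>10)&(h[...,0]<28)
    m[:180]=0;m[215:]=0;m[:,:265]=0;m[:,290:]=0;v,u=np.nonzero(m);print(n,u.mean(),v.mean(),u.size)
top,t=shot('top','t15')
_,t5=load('t5');t0=np.load('pics/top0.npy')
d=cv2.absdiff(t,t0).max(2)
for n,u,v in(('podA',304,140),('podB',371,255),('jar1',397,125),('jar2',428,137)): print(n,d[v-12:v+12,u-12:u+12].mean())
print(manip.read_state()['clock'])
E
```

```text
down (np.float64(275.7953474501747), np.float64(189.5867670514751)) lifted 5 (np.float64(275.6945389186366), np.float64(187.86985049472005))
s7 275.97435897435895 189.25641025641025 39
s12 275.86842105263156 188.6315789473684 38
s13 277.69767441860466 188.13953488372093 43
s14 275.97435897435895 189.25641025641025 39
s15 275.97435897435895 189.25641025641025 39
podA 26.10763888888889
podB 16.432291666666668
jar1 13.147569444444445
jar2 10.37673611111111
24.5
```

```bash
python3 -c "
from cell import manip
print(manip.sign_off())"
```

```text
the job is handed in; nothing more can be done
None
```

The job is handed in at about 24.5 s: the lever lies on the shut press and the pin is fully home with its leg hanging down. The knob is back at its keeper-down height, everything is let go, and the arm came near none of the pods or jars (a final before/after image check on them was inconclusive).

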